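# Fill the gaps in a specimen tray and clip it as complete

## Task

Set spare specimen jars from the paper sheet down gently, upright, into the empty cells of the tray, one per empty cell, leaving the jars already in the tray, the left-over spare and the other things on the sheet standing where they are. Then mark the tray as complete: squeeze the sprung clip off its stand and clip it upright over the top edge of the tray's tall end plate, pushed well down, gripping the plate squarely.

Things in the scene. Friction and masses are not known exactly. Their poses are not given: they have to be found in the camera images.
- tray: fixed aluminium tray, 166 x 226 mm, 3 x 2 open cells, each 50 mm (x) by 78 mm (y) inside, dark rubber floor 5 mm above the bench, walls 4 mm thick, 25 mm high. At its +y end stands a plate 5 mm thick, 110 mm long along x, 85 mm high. Origin: on the bench under the centre of the cells; z up. Four cells hold a jar, two are empty; which ones varies.
- cell0 (a point): centre of the floor of tray cell 0 (near row, right column as seen from the robot); axes as the tray's. May be empty or taken.
- cell1 (a point): centre of the floor of tray cell 1 (near row, left column as seen from the robot); axes as the tray's. May be empty or taken.
- cell2 (a point): centre of the floor of tray cell 2 (middle row, right column as seen from the robot); axes as the tray's. May be empty or taken.
- cell3 (a point): centre of the floor of tray cell 3 (middle row, left column as seen from the robot); axes as the tray's. May be empty or taken.
- cell4 (a point): centre of the floor of tray cell 4 (far row, right column as seen from the robot); axes as the tray's. May be empty or taken.
- cell5 (a point): centre of the floor of tray cell 5 (far row, left column as seen from the robot); axes as the tray's. May be empty or taken.
- edge (a point): middle of the top edge of the tray's upright end plate (plate 5 mm thick in y, edge runs along x, 85 mm above the bench); axes as the tray's
- jar_a: small clear specimen jar with a blue screw cap, 40 mm diameter, 60 mm tall, 60 g, already standing in one of the tray's cells; origin at the centre of its underside, z up. All seven jars are alike.
- jar_b: small clear specimen jar with a blue screw cap, 40 mm diameter, 60 mm tall, 60 g, already standing in one of the tray's cells; origin at the centre of its underside, z up. All seven jars are alike.
- jar_c: small clear specimen jar with a blue screw cap, 40 mm diameter, 60 mm tall, 60 g, already standing in one of the tray's cells; origin at the centre of its underside, z up. All seven jars are alike.
- jar_d: small clear specimen jar with a blue screw cap, 40 mm diameter, 60 mm tall, 60 g, already standing in one of the tray's cells; origin at the centre of its underside, z up. All seven jars are alike.
- jar_e: small clear specimen jar with a blue screw cap, 40 mm diameter, 60 mm tall, 60 g, a spare standing on the paper sheet at the robot's right; origin at the centre of its underside, z up. All seven jars are alike.
- jar_f: small clear specimen jar with a blue screw cap, 40 mm diameter, 60 mm tall, 60 g, a spare standing on the paper sheet at the robot's right; origin at the centre of its underside, z up. All seven jars are alike.
- jar_g: small clear specimen jar with a blue screw cap, 40 mm diameter, 60 mm tall, 60 g, a spare standing on the paper sheet at the robot's right; origin at the centre of its underside, z up. All seven jars are alike.
- clip: sprung steel clip like a clothes peg, jaws down, handles up, at the start clipped on the stand's plate with its origin 8 mm above the plate's edge. Origin on its pivot axis (barrel 12 mm thick, 26 mm long along its x). z up; handles and jaws part along its y. Jaws reach 34 mm below the origin, rubber pads at 26 to 34 mm below.
- clip_grip (a point): point midway between the clip's two handles, 28 mm above its origin. Handles are 24 mm wide in x, from 9 to 42 mm above the origin, leaning apart: 45 mm over their outsides here, 53 mm at the top. Squeezed to their stop they are parallel, 28 mm over their outsides (about 7 N), and the jaws gape about 20 mm.
- clip_arm (a joint): opening of the clip: 0 jaws nearly shut, about 0.03 gripping a 5 mm plate, 0.3 rad fully squeezed open
- stand: fixed clip stand: dark base 90 x 60 x 12 mm with an upright aluminium plate 5 mm thick (y), 90 mm long along x, top edge 85 mm above the bench. Origin on the bench under its centre.
- cup: bystander: open clear plastic cup without a cap, 40 mm diameter, 44 mm tall, on the paper sheet; origin at its underside
- tall_bottle: bystander: slim white bottle with a blue cap, 36 mm diameter, 98 mm tall, on the paper sheet; origin at its underside
- weight: bystander: steel balance weight with a knob, 36 mm diameter, 50 mm tall, on the paper sheet; origin at its underside

How it is judged:
By the outcome, as a careful person would: the job done as asked, in the order asked, and still so for the second after the job is handed in, with the robot touching nothing.
It also fails if it takes over 69 s, if anything falls off the work surface, if the arm or the gripper's body presses on something with over 40 N, if the wrist force passes 120 N, or if a joint passes its speed limit or range.

## Robot

A 7-joint arm with a two-finger parallel gripper is mounted at the origin on the work surface. World frame = base frame: x ahead of the robot, y to its left, z up, the work surface at z = 0. Lengths are in m, angles in rad, forces in N, time in s.
With the tool pointing down it reaches from about 0.425 to 0.925 m from the base axis. Payload 6.8 kg.
Tool frame: the origin (TCP) lies on the centre line of the jaws, within the pads' length; the fingertips stand 8 mm ahead of it and the grasp point (between the pads) lies 11 mm behind it (bot.tips_ahead is the distance from the TCP to the fingertips, in m); z points along the fingers, y is the line along which they close (so a half turn about z gives the same grasp; the last joint's range is limited). The gripper opens to 85 mm and grips with 20 to 120 N. Pads are 22 mm wide; open, the fingers measure 114 mm over their backs; the gripper's body (76 mm by 85 mm) begins 54 mm behind the grasp point. The pads swing forward as they close: fully open they stand 13 mm farther back than shut.
Start: joints at [1.038, 0.477, 0.022, 1.555, -0.011, 1.109, -0.083], TCP at [0.278, -0.615, 0.239] pointing down, gripper open.
Joint ranges: [-2.96, 2.96], [-0.34, 2.1], [-1.41, 1.46], [0.24, 2.44], [-1.37, 4.51], [0.17, 1.92], [-2.96, 2.96]. Speed limits (rad/s): [2.39, 2.39, 3.14, 3.14, 3.14, 3.14, 3.14].

## Interface

Orientations are given as a unit quaternion [w, x, y, z].
In Python, from station import bot gives the robot as it stands.
- The arm moves only by the tool send_rows, never from a script. Its argument "deltas" is text: rows parted by semicolons, each of 4 numbers parted by spaces: the shift along the tool's x, y, z in m, then the turn about the tool's z in degrees. In form: x y z spin; .... A call has 1 to 5 rows; each row is the pose to reach, as a shift and turn from the pose commanded when the call began, along the tool's axes at that moment; what a row does not reach only later rows make up. A row lasts 1/10 s, in which the tool goes at most 50 mm and 8.59 degrees, less where a joint would pass 70% of its speed; a pose out of reach is approached as far as the arm can. A call with a gripper value outside its range is refused whole. "claw" is the opening, from 0 (shut) to 1 (fully open), set as the call begins (left out, the last holds). The fingers move at their own pace and stop on an object; "force" is the grip in N (left out, the last holds). Time passes only in rows, so rows that repeat a pose let the fingers close. It gives the time, the measured TCP pose, the force, the opening and the grip force at its end, in the units of the state.
- bot.get_obs(): the state, without advancing time (a new reading comes with each control period).
- bot.read_camera(name): name is "side" or "top"; returns a dict with "img" (400x640x3 uint8, red, green, blue), "depth" (400x640 float32, m along the optical axis (not along the pixel's ray), 0 where there is no reading), "fx", "fy", "cx", "cy" (pixels), "camera_from_world" (4x4, takes a point from world to camera coordinates). Camera axes: x right, y up, looking along -z (the intrinsics and any distortion apply to the point x, -y, -z); pixel columns grow to the right and rows downward; lengths in m; the calibration is good to about 2 mm. A picture is of the moment at which its call begins.
- bot.hand_in(): hands the job in; it is judged then, once.
Trained networks look in a picture, given as the dict that the camera call returned (one of the last four; its "shot" number tells which), for a name from the list of things; names that differ only in an ending like _2 or _b are one class to them, and where a whole thing is asked for, a point or a joint stands for the part that bears it (a point fixed in the world has none). Each returns a list of dicts, best first, with "confidence" (0 to 1); they miss things now and then, are a little off and sometimes report something else, mostly with a low value. They report only what shows in the picture. A call takes as long as a camera call.
- bot.masks_of(picture, query): "mask" (400x640 bool, what is visible of it).
- bot.landmark_of(picture, query): "xyz" ([x, y, z] in m, in world coordinates, good to about 4 mm: a listed point, or the origin of a listed thing).
The state is a dict: "t": time; "q": joint angles; "joint_vel": joint speeds; "joint_torque": joint torques, N m; "eef_pos": TCP position; "tool_rot": TCP orientation; "contact_force": force on the tool from outside, world axes, zero at the start; "torque": the same for the moment, N m; "gripper_width": opening from 0.0 (shut) to 1.0 (fully open); "grasp_force": force on a finger pad.
Only numpy, scipy, OpenCV 4.12 (cv2) and the standard library are available. Lean on these libraries where they do the work, as an engineer would, in place of code of your own. Each camera call takes 0.05 s, during which the arm holds its last target. There are 200 camera calls.

## Working session

There is one attempt and no reset: what is moved stays moved. The work goes in short steps, Python scripts to look and compute and a tool call to move; the robot and the scene stay as the last step left them, time stands still between calls to the robot, and variables do not carry over. Pictures are saved under pics/ and viewed, at most 10 in all, crops included, and the job is handed in when it is done.

Besides the shell and the picture viewer there is one more tool, called after "Call:" as name(argument=value, ...), one argument or row to a line, values as JSON. send_rows: Moves the arm, as the interface text tells. Its arguments: {"type":"object","properties":{"deltas":{"type":"string"},"claw":{"type":"number"},"force":{"type":"number"}},"required":["deltas"]}

```bash
mkdir -p pics; cat > h.py <<'E'
import numpy as np, cv2
from station import bot
def cloud(p):
    d=p["depth"]; v,u=np.mgrid[0:400,0:640]
    c=np.stack([(u-p["cx"])/p["fx"]*d,-(v-p["cy"])/p["fy"]*d,-d,np.ones_like(d)],-1)
    w=c@np.linalg.inv(p["camera_from_world"]).T
    w=w[...,:3]; w[d<=0]=np.nan
    return w
E
python3 - <<'E'
from h import *
np.set_printoptions(precision=4,suppress=True)
o=bot.get_obs(); print({k:o[k] for k in("t","eef_pos","tool_rot","contact_force","gripper_width")})
P={n:bot.read_camera(n) for n in("top","side")}
for n,p in P.items():
    cv2.imwrite(f"pics/{n}0.png",p["img"][...,::-1])
    w=cloud(p)
    for q in["tray","jar_a","cup","tall_bottle","weight","clip","clip_grip","stand","edge"]+[f"cell{i}" for i in range(6)]:
        print(n,q,[(np.round(r["xyz"],4).tolist(),round(float(r["confidence"]),2)) for r in bot.landmark_of(p,q)])
E
```

```text
{'t': 0.0, 'eef_pos': array([ 0.278 , -0.6145,  0.2383]), 'tool_rot': array([-0.0009,  0.9775,  0.2108, -0.0003]), 'contact_force': array([ 0.0773,  1.3582, -0.9777]), 'gripper_width': 0.9996614412452606}
top tray [([0.5525, 0.0961, -0.0019], 0.8), ([0.6086, 0.1322, 0.0051], 0.39), ([0.612, 0.1298, 0.0069], 0.23)]
top jar_a [([0.4728, -0.1704, 0.0004], 0.86), ([0.4728, -0.2624, 0.0015], 0.83), ([0.5449, 0.0583, 0.0103], 0.8), ([0.614, 0.1316, 0.0057], 0.75), ([0.6539, -0.1329, 0.0012], 0.65), ([0.551, 0.0969, -0.0029], 0.65), ([0.5583, 0.1359, 0.0059], 0.64)]
top cup [([0.5573, -0.1598, -0.0003], 0.54)]
top tall_bottle []
top weight [([0.663, -0.24, -0.0001], 0.7)]
top clip [([0.5446, 0.4056, 0.0937], 0.51)]
top clip_grip [([0.5475, 0.4034, 0.1197], 0.85)]
top stand [([0.5382, 0.4028, -0.002], 0.79)]
top edge [([0.5704, 0.2268, 0.0864], 0.65), ([0.4714, -0.2591, 0.0007], 0.63)]
top cell0 [([0.5027, 0.1471, 0.0043], 0.95), ([0.4906, 0.0627, 0.0038], 0.94), ([0.6124, 0.1315, 0.0073], 0.94), ([0.5508, 0.137, 0.0026], 0.82), ([0.5432, 0.0573, 0.0081], 0.65), ([0.5967, 0.0439, 0.0084], 0.
[... 2592 characters left out ...]
), ([0.6089, 0.1366, 0.0066], 0.8), ([0.6006, 0.0498, 0.0014], 0.73), ([0.5026, 0.1445, 0.0063], 0.7), ([0.4891, 0.0619, 0.0042], 0.66), ([0.5588, 0.1389, 0.0052], 0.63), ([0.5468, 0.4105, 0.1219], 0.22)]
side cell4 [([0.5459, 0.0607, 0.0062], 0.94), ([0.6089, 0.1366, 0.0066], 0.8), ([0.6006, 0.0498, 0.0014], 0.73), ([0.5026, 0.1445, 0.0063], 0.7), ([0.4891, 0.0619, 0.0042], 0.66), ([0.5588, 0.1389, 0.0052], 0.63), ([0.5468, 0.4105, 0.1219], 0.22)]
side cell5 [([0.5459, 0.0607, 0.0062], 0.94), ([0.6089, 0.1366, 0.0066], 0.8), ([0.6006, 0.0498, 0.0014], 0.73), ([0.5026, 0.1445, 0.0063], 0.7), ([0.4891, 0.0619, 0.0042], 0.66), ([0.5588, 0.1389, 0.0052], 0.63), ([0.5468, 0.4105, 0.1219], 0.22)]
```

View pics/top0.png

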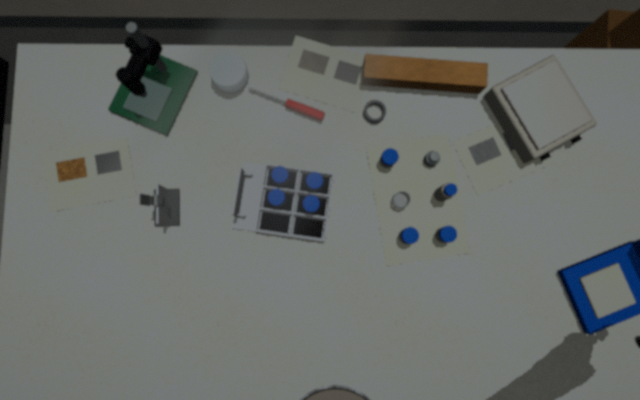

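View pics/side0.png

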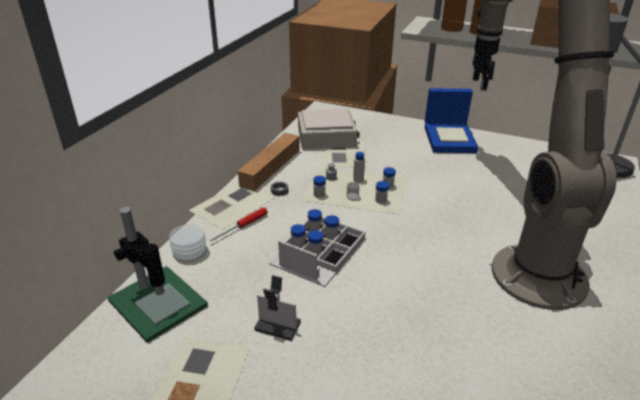

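```bash
python3 - <<'E'
from h import *
np.set_printoptions(precision=4,suppress=True)
p=bot.read_camera("top"); w=cloud(p); z=w[...,2]
print("cam",-p["camera_from_world"][:3,:3].T@p["camera_from_world"][:3,3])
def fit(lo,hi,x0,x1,y0,y1,name):
    m=(z>lo)&(z<hi)&(w[...,0]>x0)&(w[...,0]<x1)&(w[...,1]>y0)&(w[...,1]<y1)
    q=w[m]
    if len(q)<5: print(name,len(q)); return
    r=cv2.minAreaRect((q[:,:2]*1000).astype(np.float32))
    c,s,vt=np.linalg.svd(q[:,:2]-q[:,:2].mean(0),full_matrices=False)
    print(name,len(q),"mean",q.mean(0),"rect",np.round(r[0],1),np.round(r[1],1),round(r[2],1),"pca deg",np.degrees(np.arctan2(vt[0,1],vt[0,0])))
fit(.078,.092,.45,.68,.19,.28,"endplate")
fit(.075,.09,.45,.65,.36,.45,"standplate")
fit(.005,.02,.45,.65,.34,.47,"standbase")
fit(.095,.15,.45,.65,.36,.45,"clip")
fit(.115,.15,.45,.65,.36,.45,"cliptop")
fit(.019,.031,.42,.7,-.03,.26,"traytop")
for x,y in[(.4728,-.1704),(.4728,-.2624),(.654,-.132),(.557,-.16),(.57,-.262),(.66,-.241),(.545,.058),(.614,.131),(.554,.138),(.6,.05),(.49,.062),(.5027,.1458)]:
    fit(.02,.12,x-.027,x+.027,y-.027,y+.027,"o%.3f,%.3f"%(x,y))
    m=(np.hypot(w[...,0]-x,w[...,1]-y)<.015); print("   zmax/med",np.nanmax(z[m]),np.nanmedian(z[m]))
E
```

```text
cam [0.4154 0.0565 1.2393]
endplate 130 mean [0.5724 0.2264 0.0842] rect [572.2 226.7] [  6.3 110.1] 81.4 pca deg 171.8152626821495
standplate 98 mean [0.5358 0.4036 0.0827] rect [541.3 401.5] [89.  12.4] 2.4 pca deg -177.4572514681584
standbase 606 mean [0.5412 0.3942 0.0111] rect [547.7 408.2] [194.3 124.2] 2.2 pca deg 173.9836605633026
clip 244 mean [0.5474 0.4106 0.1103] rect [548.1 405.2] [26.1 48.1] 5.4 pca deg 90.98686861340867
cliptop 84 mean [0.5474 0.4129 0.1261] rect [548.  405.3] [24.5 48.6] 3.4 pca deg 92.36709674514438
traytop 935 mean [0.5553 0.1032 0.025 ] rect [557.  119.3] [215.6 166.5] 81.8 pca deg -95.4120108193003
o0.473,-0.170 271 mean [ 0.4721 -0.1724  0.0571] rect [ 472.8 -174. ] [37.9 38.7] 57.3 pca deg 99.92635897912945
   zmax/med 0.06599703517398181 0.05979373820826106
o0.473,-0.262 284 mean [ 0.4756 -0.2604  0.0565] rect [ 476.5 -263.1] [38.3 37.3] 89.8 pca deg 100.48111296447367
   zmax/med 0.0662436304828089 0.06075455766583393
o0.654,-0.132 264 mean [ 0.6569 -0.1282  0.056 ] rect [ 658.4 -129.4] [37.8 37.6] 1.6 pca deg 146.70999519768958
   zmax/med 0.
[... 796 characters left out ...]
81036574
   zmax/med 0.071680018015567 0.06515124921294257
o0.554,0.138 295 mean [0.5559 0.1366 0.0576] rect [554.8 134.9] [52.7 49.9] 81.2 pca deg -175.36594381243523
   zmax/med 0.07253618086864488 0.06440069323481823
o0.600,0.050 303 mean [0.5972 0.049  0.0563] rect [601.   50.6] [43.4 59.4] 79.4 pca deg 153.75403836585838
   zmax/med 0.07026851050556226 0.06553543970133457
o0.490,0.062 42 mean [0.469  0.0607 0.0255] rect [489.5  62. ] [53.  52.3] 0.2 pca deg 102.04516113763769
   zmax/med 0.012587501106488208 0.005272107057485598
o0.503,0.146 37 mean [0.4848 0.146  0.0261] rect [503.9 145.4] [50.1 53.4] 87.7 pca deg 134.93256791085366
   zmax/med 0.011734984658030578 0.005062718403521571
```

The top view shows the tray's near row empty (cell 1 around (277,222), cell 0 around (310,226)). The spare jars' caps are at about (410,236), (447,234) and (389,157). The clip is at about (155,202) on its stand. The side view agrees: both empty cells are on the robot's side of the tray.

Call:
send_rows(
  deltas="0.033 -0.024 0 0; 0.07 -0.05 0 0; 0.11 -0.08 0 0; 0.145 -0.105 0 0; 0.18 -0.13 0 0",
  claw=0.8,
  force=25,
)

```text
t: 2.15
eef_pos: [0.3894, -0.4207, 0.2396]
tool_rot: [0.0, 0.977, 0.211, 0.0]
contact_force: [0.8, -0.4, 1.1]
gripper_width: 0.798
grasp_force: 0.0
```

Call:
send_rows(
  deltas="0.036 -0.026 0 8; 0.07 -0.05 0 16; 0.11 -0.08 0 24; 0.145 -0.109 0 32; 0.145 -0.109 0 32.6",
)

```text
t: 2.65
eef_pos: [0.4794, -0.2564, 0.2396]
tool_rot: [-0.001, 0.998, -0.069, 0.001]
contact_force: [-0.2, -0.4, 0.1]
gripper_width: 0.8
grasp_force: 0.0
```

```bash
cat >> h.py <<'E'
def yaw():
    q=bot.get_obs()["tool_rot"]; return np.degrees(2*np.arctan2(q[2],q[1]))
def go(x,y,z,yw):
    "tool-frame shift (mm) and spin (deg) from the present pose to TCP x,y,z with tool x at yw deg"
    o=bot.get_obs(); a=np.radians(yaw()); d=np.array([x,y,z])-o["eef_pos"]
    print("t",round(o["t"],2),"at",np.round(o["eef_pos"],4),round(yaw(),2),"-> x %.1f y %.1f z %.1f spin %.1f"%(
     1e3*(d[0]*np.cos(a)+d[1]*np.sin(a)),1e3*(d[0]*np.sin(a)-d[1]*np.cos(a)),-1e3*d[2],(yaw()-yw+180)%360-180))
E
python3 - <<'E'
from h import *
from scipy.optimize import least_squares
np.set_printoptions(precision=4,suppress=True)
p=bot.read_camera("top"); w=cloud(p); z=w[...,2]; M=np.linalg.inv(p["camera_from_world"])
v,u=np.mgrid[0:400,0:640]
def plane(zz):  # every pixel's ray met with height zz
    c=np.stack([(u-p["cx"])/p["fx"],-(v-p["cy"])/p["fy"],-np.ones(u.shape)],-1)@M[:3,:3].T
    return M[:3,3]+c*((zz-M[2,3])/c[...,2])[...,None]
hsv=cv2.cvtColor(p["img"],cv2.COLOR_RGB2HSV); blue=(hsv[...,0]>100)&(hsv[...,0]<130)&(hsv[...,1]>150)
P=plane(.06)
for x,y in[(.474,-.172),(.476,-.262),(.656,-.13)]:
    m=blue&(np.hypot(P[...,0]-x,P[...,1]-y)<.035)
    q=P[m][:,:2]; print("cap@60mm blue",m.sum(),q.mean(0),cv2.minEnclosingCircle((q*1e3).astype(np.float32)))
# tray wall top points: fit known wall grid
m=(z>.021)&(z<.029)&(w[...,0]>.42)&(w[...,0]<.7)&(w[...,1]>-.03)&(w[...,1]<.2)
P=plane(.025)[m][:,:2]
def res(t):
    c,s=np.cos(t[2]),np.sin(t[2]); d=P-t[:2]; X=d[:,0]*c+d[:,1]*s; Y=-d[:,0]*s+d[:,1]*c
    a=np.min([abs(X-k) for k in(-.081,-.027,.027,.081)],0); b=np.min([abs(Y-k) for k in(-.082,0,.082)],0)
    return np.minimum(a,b)
best=min((least_squares(res,[.551+i,.0965+j,-.144],loss="soft_l1",f_scale=.002) for i in(-.006,0,.006) for j in(-.006,0,.006)),key=lambda r:r.cost)
t=best.x; print("tray",t[:2],np.degrees(t[2]),best.cost,np.median(res(t)))
R=np.array([[np.cos(t[2]),-np.sin(t[2])],[np.sin(t[2]),np.cos(t[2])]])
for k in(-1,1): print("cell",t[:2]+R@[-.054,.041*k])
go(.476,-.263,.238,-8.3)
E
```

```text
cap@60mm blue 199 [ 0.4712 -0.1729] ((470.8802490234375, -172.70248413085938), 19.15946388244629)
cap@60mm blue 215 [ 0.475  -0.2616] ((476.9186706542969, -260.6943054199219), 20.45313835144043)
cap@60mm blue 191 [ 0.6563 -0.1294] ((656.0982055664062, -129.6924591064453), 19.36695671081543)
tray [0.5535 0.0956] -8.218587058690444 0.001050636582467479 0.0011037036941164658
cell [0.4942 0.0628]
cell [0.5059 0.1439]
t 2.7 at [ 0.478  -0.2592  0.2395] -7.96 -> x -1.4 y 4.0 z 1.5 spin 0.3
```

Call:
send_rows(
  deltas="-0.001 0.002 0.05 0.3; -0.002 0.002 0.1 0.3; -0.002 0.002 0.145 0.3; -0.002 0.002 0.18 0.3; -0.002 0.002 0.204 0.3",
)

```text
t: 3.2
eef_pos: [0.4715, -0.2661, 0.0327]
tool_rot: [-0.0, 0.997, -0.075, -0.002]
contact_force: [-0.7, -0.7, -0.5]
gripper_width: 0.799
grasp_force: 0.0
```

Call:
send_rows(
  deltas="0 0 0 0; 0 0 0 0; 0 0 0 0; 0 0 0 0; 0 0 0 0",
  claw=0.3,
)

```text
t: 3.7
eef_pos: [0.4742, -0.2655, 0.0365]
tool_rot: [0.0, 0.997, -0.075, 0.001]
contact_force: [-0.5, 0.3, -1.3]
gripper_width: 0.462
grasp_force: 26.6
```

```bash
python3 - <<'E'
from h import *
go(.4755,-.262,.035,-8.2)
p=bot.read_camera("side"); cv2.imwrite("pics/s1.png",cv2.resize(p["img"][120:270,270:470,::-1],None,fx=4,fy=4))
E
```

```text
t 3.7 at [ 0.4742 -0.2655  0.0365] -8.56 -> x 0.8 y -3.6 z 1.5 spin -0.4
```

View pics/s1.png

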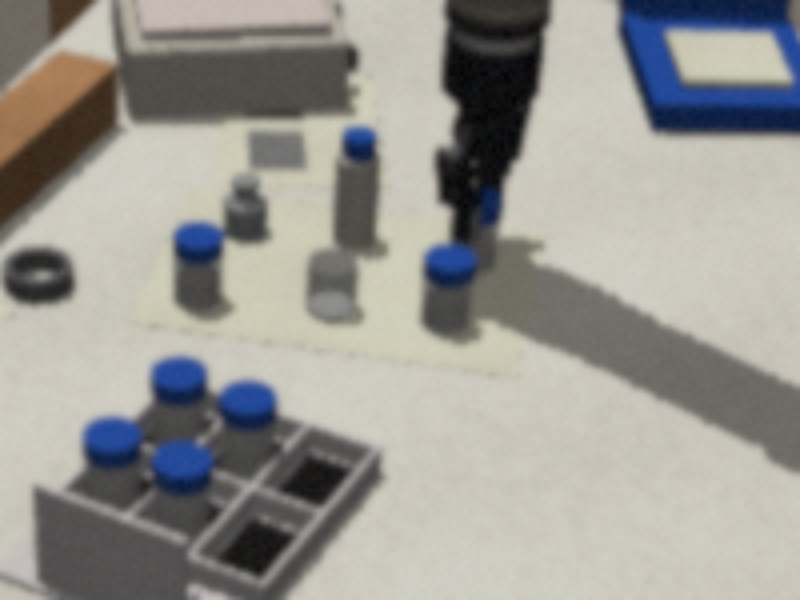

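The gripper holds the jar upright by its cap at about (485,215) in the crop. The opening is 39 mm, which fits the jar.

Call:
send_rows(
  deltas="0 0 -0.015 0; 0 0 -0.05 0; 0 -0.01 -0.09 -0.4; -0.004 -0.05 -0.1 -0.4; -0.008 -0.095 -0.1 -0.4",
)

```text
t: 4.25
eef_pos: [0.4814, -0.1708, 0.1382]
tool_rot: [0.001, 0.997, -0.073, 0.003]
contact_force: [1.0, 0.5, -1.5]
gripper_width: 0.459
grasp_force: 26.6
```

Call:
send_rows(
  deltas="-0.004 -0.045 0 0; -0.008 -0.09 0 0; -0.011 -0.135 0 0; -0.014 -0.18 0 0; -0.017 -0.22 0 0",
)

```text
t: 4.75
eef_pos: [0.4942, 0.0527, 0.1359]
tool_rot: [-0.0, 0.998, -0.071, 0.001]
contact_force: [1.0, 0.4, -0.2]
gripper_width: 0.459
grasp_force: 26.6
```

Call:
send_rows(
  deltas="-0.003 -0.04 0 0; -0.005 -0.075 0 0; -0.006 -0.095 0 0; -0.006 -0.095 0 0; -0.006 -0.095 0 0",
)

```text
t: 5.25
eef_pos: [0.5016, 0.145, 0.1355]
tool_rot: [0.0, 0.997, -0.071, 0.0]
contact_force: [-0.3, -0.7, -0.5]
gripper_width: 0.459
grasp_force: 26.6
```

```bash
python3 - <<'E'
from h import *
go(.5045,.144,.042,-8.2); print(bot.get_obs()["gripper_width"])
p=bot.read_camera("top"); w=cloud(p)
E
```

```text
t 5.25 at [0.5016 0.145  0.1355] -8.12 -> x 3.0 y 0.6 z 93.5 spin 0.1
0.4591344676220396
```

Call:
send_rows(
  deltas="0.003 0 0.01 0; 0.003 0 0.035 0; 0.003 0 0.06 0; 0.003 0 0.075 0; 0.003 0 0.083 0",
)

```text
t: 5.8
eef_pos: [0.5039, 0.143, 0.0504]
tool_rot: [0.001, 0.997, -0.072, -0.001]
contact_force: [-0.2, -0.6, -0.8]
gripper_width: 0.459
grasp_force: 26.6
```

Call:
send_rows(
  deltas="0 0 0.002 0; 0 0 0.004 0; 0 0 0.006 0; 0 0 0.008 0; 0 0 0.008 0",
)

```text
t: 6.3
eef_pos: [0.5048, 0.1448, 0.0445]
tool_rot: [-0.0, 0.997, -0.071, 0.0]
contact_force: [-0.2, -0.3, -1.6]
gripper_width: 0.46
grasp_force: 26.6
```

```bash
python3 - <<'E'
from h import *
go(.5045,.144,.042,-8.2); print(bot.get_obs()["contact_force"])
E
```

```text
t 6.3 at [0.5048 0.1448 0.0445] -8.16 -> x -0.2 y 0.9 z 2.5 spin 0.0
[-0.16666565 -0.34188805 -1.60025071]
```

Call:
send_rows(
  deltas="0 0 0.001 0; 0 0 0.0015 0; 0 0 0.002 0; 0 0 0.002 0; 0 0 0.002 0",
)

```text
t: 6.8
eef_pos: [0.5047, 0.1448, 0.0423]
tool_rot: [-0.0, 0.997, -0.071, 0.0]
contact_force: [0.2, -0.2, -0.5]
gripper_width: 0.46
grasp_force: 26.6
```

Call:
send_rows(
  deltas="0 0 0.001 0; 0 0 0.001 0; 0 0 0.001 0; 0 0 0.001 0",
)

```text
t: 7.2
eef_pos: [0.5047, 0.1448, 0.0413]
tool_rot: [0.0, 0.997, -0.071, 0.0]
contact_force: [-0.7, 0.7, -0.8]
gripper_width: 0.462
grasp_force: 26.6
```

Call:
send_rows(
  deltas="0 0 0.0005 0; 0 0 0.0005 0; 0 0 0 0; 0 0 0 0; 0 0 0 0",
  claw=0.65,
)

```text
t: 7.7
eef_pos: [0.5048, 0.1448, 0.0414]
tool_rot: [-0.0, 0.997, -0.071, 0.0]
contact_force: [-0.7, 0.3, 0.1]
gripper_width: 0.647
grasp_force: 0.0
```

Call:
send_rows(
  deltas="0 0 -0.01 0; 0 0 -0.03 0; 0 0 -0.07 0; 0 0 -0.1 0; 0 0.02 -0.1 0",
)

```text
t: 8.2
eef_pos: [0.505, 0.1287, 0.1465]
tool_rot: [-0.003, 0.998, -0.069, 0.004]
contact_force: [-0.3, 0.7, 0.8]
gripper_width: 0.648
grasp_force: 0.0
```

```bash
python3 - <<'E'
from h import *
go(.4715,-.173,.037,-8.2)
p=bot.read_camera("side"); cv2.imwrite("pics/s2.png",cv2.resize(p["img"][180:280,260:400,::-1],None,fx=5,fy=5))
E
```

```text
t 8.2 at [0.505  0.1287 0.1465] -7.94 -> x 8.5 y 303.4 z 109.5 spin 0.3
```

View pics/s2.png

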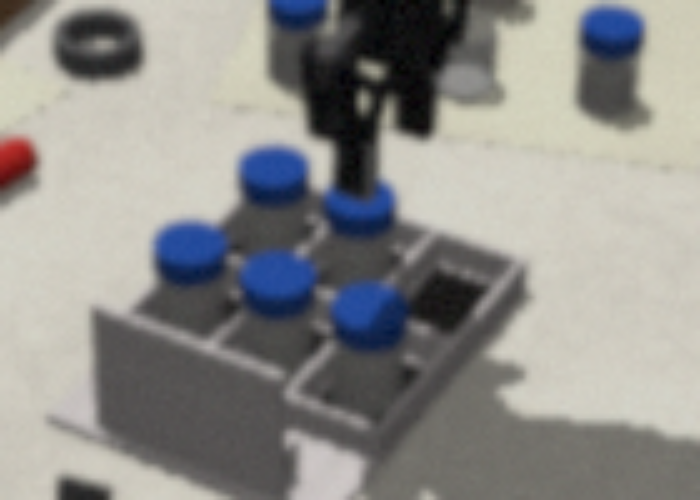

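The new jar stands upright in cell 1, with its cap at about (370,315) in the crop. Cell 0 is still empty at about (447,300). Next is the second jar.

Call:
send_rows(
  deltas="0.002 0.045 0 0; 0.004 0.09 0 0; 0.006 0.14 0 0; 0.007 0.185 0 0; 0.009 0.23 0 0",
  claw=0.78,
)

```text
t: 8.75
eef_pos: [0.4773, -0.1057, 0.1415]
tool_rot: [0.0, 0.997, -0.071, -0.0]
contact_force: [0.3, -0.3, 0.4]
gripper_width: 0.779
grasp_force: 0.0
```

Call:
send_rows(
  deltas="0 0.045 0 0; 0 0.069 0 0; 0 0.069 0 0; 0 0.069 0.02 0; 0 0.069 0.04 0",
)

```text
t: 9.25
eef_pos: [0.469, -0.1715, 0.1014]
tool_rot: [-0.0, 0.997, -0.071, 0.001]
contact_force: [0.8, -0.4, 0.3]
gripper_width: 0.781
grasp_force: 0.0
```

```bash
python3 - <<'E'
from h import *
go(.4715,-.173,.036,-8.2)
E
```

```text
t 9.25 at [ 0.469  -0.1715  0.1014] -8.15 -> x 2.7 y 1.2 z 65.4 spin 0.1
```

Call:
send_rows(
  deltas="0.002 0.001 0.02 0; 0.002 0.001 0.04 0; 0.002 0.001 0.055 0; 0.002 0.001 0.064 0; 0.002 0.001 0.064 0",
)

```text
t: 9.75
eef_pos: [0.4696, -0.1724, 0.0364]
tool_rot: [-0.0, 0.998, -0.071, -0.001]
contact_force: [0.2, -0.3, 0.2]
gripper_width: 0.776
grasp_force: 0.0
```

Call:
send_rows(
  deltas="0 0 0 0; 0 0 0 0; 0 0 0 0; 0 0 0 0; 0 0 0 0",
  claw=0.3,
)

```text
t: 10.25
eef_pos: [0.4709, -0.1735, 0.0382]
tool_rot: [0.0, 0.997, -0.071, 0.001]
contact_force: [-1.3, 1.6, 7.0]
gripper_width: 0.461
grasp_force: 25.6
```

```bash
python3 - <<'E'
from h import *
go(.493,.063,.0425,-8.2)
E
```

```text
t 10.25 at [ 0.4709 -0.1735  0.0382] -8.16 -> x -11.7 y -237.3 z -4.3 spin 0.0
```

Call:
send_rows(
  deltas="0 0 -0.015 0; 0 0 -0.05 0; 0 -0.01 -0.09 0; -0.002 -0.05 -0.1 0; -0.005 -0.095 -0.1 0",
)

```text
t: 10.75
eef_pos: [0.4803, -0.0796, 0.1398]
tool_rot: [0.0, 0.997, -0.073, 0.003]
contact_force: [0.1, 1.2, -0.9]
gripper_width: 0.465
grasp_force: 25.5
```

Call:
send_rows(
  deltas="-0.002 -0.045 0 0; -0.004 -0.09 0 0; -0.006 -0.13 0 0; -0.007 -0.142 0 0; -0.007 -0.142 0 0",
)

```text
t: 11.25
eef_pos: [0.4918, 0.0649, 0.1374]
tool_rot: [-0.0, 0.998, -0.069, 0.0]
contact_force: [-0.4, 0.4, -0.4]
gripper_width: 0.462
grasp_force: 25.5
```

```bash
python3 - <<'E'
from h import *
go(.4932,.063,.0432,-8.2); print(bot.get_obs()["gripper_width"])
E
```

```text
t 11.25 at [0.4918 0.0649 0.1374] -7.93 -> x 1.6 y 1.7 z 94.2 spin 0.3
0.46246388462309324
```

Call:
send_rows(
  deltas="0.001 0.001 0.01 0; 0.001 0.001 0.035 0; 0.001 0.001 0.06 0; 0.001 0.001 0.075 0; 0.001 0.001 0.083 0",
)

```text
t: 11.75
eef_pos: [0.4915, 0.0587, 0.0523]
tool_rot: [0.001, 0.997, -0.073, -0.001]
contact_force: [0.8, 0.8, -0.8]
gripper_width: 0.462
grasp_force: 25.5
```

Call:
send_rows(
  deltas="0 0 0.002 0; 0 0 0.004 0; 0 0 0.006 0; 0 0 0.007 0; 0 0 0.007 0",
)

```text
t: 12.25
eef_pos: [0.493, 0.0616, 0.0476]
tool_rot: [-0.0, 0.997, -0.071, 0.0]
contact_force: [-0.2, 0.6, -0.5]
gripper_width: 0.459
grasp_force: 25.5
```

Call:
send_rows(
  deltas="0 0 0.001 0; 0 0 0.0015 0; 0 0 0.002 0; 0 0 0.002 0; 0 0 0.002 0",
)

```text
t: 12.75
eef_pos: [0.4928, 0.0616, 0.0453]
tool_rot: [0.0, 0.997, -0.071, -0.0]
contact_force: [0.4, 0.9, -0.7]
gripper_width: 0.458
grasp_force: 25.5
```

Call:
send_rows(
  deltas="0 0 0.0005 0; 0 0 0.001 0; 0 0 0.0015 0; 0 0 0.002 0; 0 0 0.002 0",
)

```text
t: 13.25
eef_pos: [0.4928, 0.0616, 0.0433]
tool_rot: [0.0, 0.997, -0.071, -0.0]
contact_force: [0.4, -0.1, -0.7]
gripper_width: 0.46
grasp_force: 25.6
```

Call:
send_rows(
  deltas="0 0 0.0005 0; 0 0 0.001 0; 0 0 0.001 0; 0 0 0.001 0",
)

```text
t: 13.65
eef_pos: [0.4928, 0.0616, 0.0432]
tool_rot: [0.0, 0.997, -0.071, 0.0]
contact_force: [-3.0, -0.7, 11.1]
gripper_width: 0.461
grasp_force: 26.7
```

Call:
send_rows(
  deltas="0 0 -0.0007 0; 0 0 -0.0007 0",
)

```text
t: 13.85
eef_pos: [0.493, 0.0616, 0.0432]
tool_rot: [-0.0, 0.997, -0.071, 0.0]
contact_force: [-0.7, -0.5, 4.6]
gripper_width: 0.453
grasp_force: 25.8
```

Call:
send_rows(
  deltas="0 0 0 0; 0 0 0 0; 0 0 0 0; 0 0 0 0; 0 0 0 0",
  claw=0.65,
)

```text
t: 14.35
eef_pos: [0.4928, 0.0616, 0.0429]
tool_rot: [0.0, 0.997, -0.071, -0.0]
contact_force: [-0.6, -0.5, -0.1]
gripper_width: 0.649
grasp_force: 0.0
```

Call:
send_rows(
  deltas="0 0 -0.01 0; 0 0 -0.03 0; 0 0 -0.07 0; 0 0 -0.12 0; 0 0 -0.16 0",
)

```text
t: 14.85
eef_pos: [0.4929, 0.0617, 0.2062]
tool_rot: [-0.0, 0.997, -0.071, 0.001]
contact_force: [0.5, 0.4, -0.2]
gripper_width: 0.651
grasp_force: 0.0
```

```bash
python3 - <<'E'
from h import *
p=bot.read_camera("side")
a=p["img"][180:280,260:400,::-1]; b=p["img"][255:345,230:356,::-1]
cv2.imwrite("pics/s3.png",np.vstack([cv2.resize(a,(420,300)),cv2.resize(b,(420,300))]))
t=bot.read_camera("top"); w=cloud(t); z=w[...,2]
m=(z>.11)&(z<.15)&(w[...,0]>.5)&(w[...,0]<.6)&(w[...,1]>.36)&(w[...,1]<.45)
print("clip top",np.round(w[m].min(0),4),np.round(w[m].max(0),4))
m&=(z>.128); q=w[m]
for s in(q[q[:,1]<.405],q[q[:,1]>.405]): print(len(s),np.round(s.mean(0),4))
# stand plate line clear of the clip
m=(z>.078)&(z<.088)&(w[...,0]>.48)&(w[...,0]<.60)&(w[...,1]>.38)&(w[...,1]<.43)&(abs(w[...,0]-.547)>.018); q=w[m]
f=np.polyfit(q[:,0],q[:,1],1); print("stand deg",np.degrees(np.arctan(f[0])),"y at .547",np.polyval(f,.547),len(q))
m=(z>.080)&(z<.090)&(w[...,0]>.5)&(w[...,0]<.64)&(w[...,1]>.2)&(w[...,1]<.25); q=w[m]
f=np.polyfit(q[:,0],q[:,1],1); print("plate deg",np.degrees(np.arctan(f[0])),"y at .572",np.polyval(f,.572),len(q),q[:,0].min(),q[:,0].max())
for n,pp in(("top",t),("side",p)):
  for k in("clip_grip","clip","stand","edge"): print(n,k,[np.round(r["xyz"],4).tolist() for r in bot.landmark_of(pp,k)[:1]])
go(.547,.406,.2,2.5)
E
```

```text
clip top [0.5352 0.381  0.1101] [0.5611 0.429  0.1342]
18 [0.5487 0.3832 0.1309]
16 [0.5467 0.426  0.1307]
stand deg 2.1436921506976416 y at .547 0.404489393434465 69
plate deg -8.269830831175748 y at .572 0.22656810707751768 122 0.5190206787473053 0.62584122123647
top clip_grip [[0.5444, 0.4035, 0.1193]]
top clip [[0.5465, 0.4041, 0.0982]]
top stand [[0.5386, 0.3986, -0.0016]]
top edge [[0.5719, 0.2275, 0.0854]]
side clip_grip [[0.4943, 0.0626, 0.0071]]
side clip [[0.5463, 0.4046, 0.0941]]
side stand [[0.5471, 0.0932, -0.0012]]
side edge [[0.568, 0.23, 0.0896]]
t 15.35 at [0.492  0.0615 0.2019] -8.16 -> x 5.5 y -348.8 z 1.9 spin -10.7
```

View pics/s3.png

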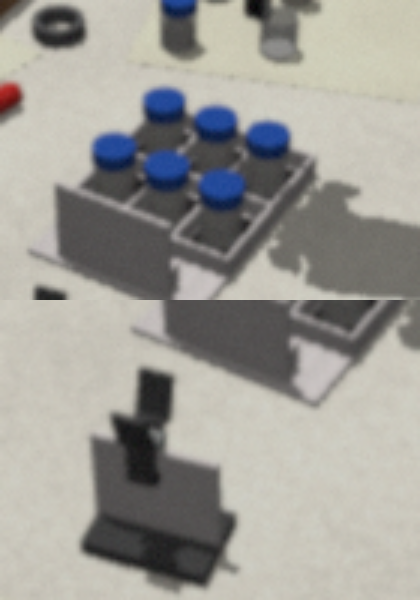

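Cells 0 and 1 now hold upright jars. In the lower half, the clip's handles are at about (130,430) and (155,400), above the stand plate.

Call:
send_rows(
  deltas="0 -0.045 0 -2; 0.002 -0.09 0 -4; 0.003 -0.135 0 -6; 0.004 -0.18 0 -8; 0.005 -0.225 0 -10.6",
  claw=1,
)

```text
t: 15.85
eef_pos: [0.5295, 0.2852, 0.2021]
tool_rot: [0.0, 1.0, 0.022, -0.001]
contact_force: [0.6, -0.6, -0.4]
gripper_width: 0.998
grasp_force: 0.0
```

```bash
python3 - <<'E'
from h import *
go(.548,.4046,.2,2.4)
E
```

```text
t 15.85 at [0.5295 0.2852 0.2021] 2.52 -> x 23.8 y -118.5 z 2.1 spin 0.1
```

Call:
send_rows(
  deltas="0.01 -0.045 0 0; 0.018 -0.09 0 0; 0.024 -0.118 0 0; 0.024 -0.118 0 0; 0.024 -0.118 0 0",
)

```text
t: 16.35
eef_pos: [0.548, 0.4026, 0.2016]
tool_rot: [0.001, 1.0, 0.022, -0.001]
contact_force: [-0.0, -1.6, -0.3]
gripper_width: 1.003
grasp_force: 0.0
```

```bash
python3 - <<'E'
from h import *
go(.548,.4046,.110,2.4)
E
```

```text
t 16.35 at [0.548  0.4026 0.2016] 2.5 -> x 0.0 y -2.0 z 91.6 spin 0.1
```

Call:
send_rows(
  deltas="0 -0.001 0.02 0; 0 -0.001 0.045 0; 0 -0.001 0.07 0; 0 -0.001 0.085 0; 0 -0.001 0.0915 0",
)

```text
t: 16.85
eef_pos: [0.5483, 0.4013, 0.1096]
tool_rot: [0.001, 1.0, 0.02, -0.001]
contact_force: [0.3, -0.0, -0.1]
gripper_width: 1.0
grasp_force: 0.0
```

Call:
send_rows(
  deltas="0 0 0 0; 0 0 0 0; 0 0 0 0; 0 0 0 0",
  claw=0.7,
)

```text
t: 17.25
eef_pos: [0.549, 0.404, 0.1126]
tool_rot: [-0.001, 1.0, 0.021, 0.001]
contact_force: [-0.5, 0.0, 0.0]
gripper_width: 0.702
grasp_force: 0.0
```

```bash
python3 - <<'E'
from h import *
go(.548,.4046,.110,2.4)
p=bot.read_camera("side"); b=p["img"][235:345,210:360,::-1]
cv2.imwrite("pics/s4.png",cv2.resize(b,(750,550)))
E
```

```text
t 17.25 at [0.549  0.404  0.1126] 2.44 -> x -1.0 y -0.7 z 2.6 spin 0.0
```

View pics/s4.png

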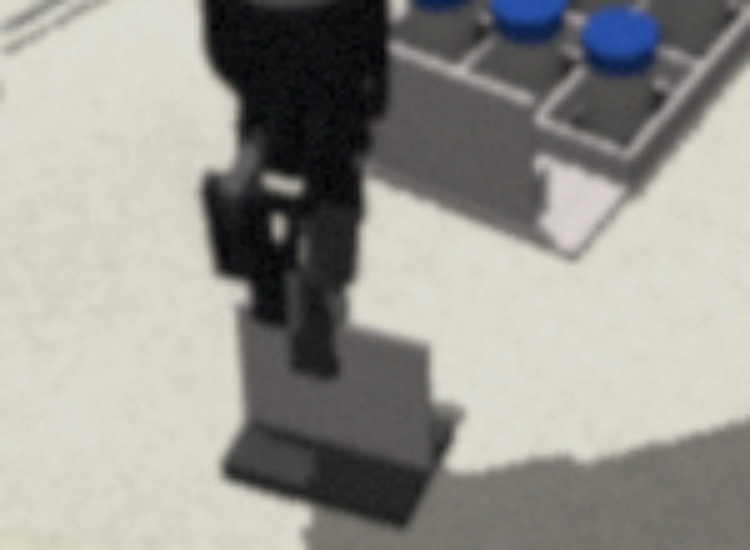

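The open fingers straddle the clip handles at about (300,270) above the stand plate, so I'll squeeze.

Call:
send_rows(
  deltas="-0.001 -0.0005 0.002 0; -0.001 -0.0005 0.002 0; -0.001 -0.0005 0.002 0; -0.001 -0.0005 0.002 0; -0.001 -0.0005 0.002 0",
  claw=0.2,
  force=35,
)

```text
t: 17.8
eef_pos: [0.5485, 0.4053, 0.1113]
tool_rot: [-0.001, 1.0, 0.021, 0.001]
contact_force: [-0.5, 0.3, 5.8]
gripper_width: 0.312
grasp_force: 36.0
```

Call:
send_rows(
  deltas="0 0 0 0; 0 0 0 0; 0 0 0 0",
)

```text
t: 18.1
eef_pos: [0.5485, 0.4053, 0.1113]
tool_rot: [-0.001, 1.0, 0.021, 0.001]
contact_force: [-0.7, -0.6, 7.2]
gripper_width: 0.311
grasp_force: 36.0
```

```bash
python3 - <<'E'
from h import *
go(.548,.4046,.110,2.4)
p=bot.read_camera("side"); b=p["img"][235:345,210:360,::-1]
cv2.imwrite("pics/s5.png",cv2.resize(b,(750,550)))
for n in("side","top"):
  q=bot.read_camera(n)
  for k in("clip","clip_arm"): print(n,k,[(np.round(r["xyz"],4).tolist(),r["confidence"]) for r in bot.landmark_of(q,k)[:1] if "xyz" in r])
E
```

```text
t 18.1 at [0.5485 0.4053 0.1113] 2.45 -> x -0.5 y 0.6 z 1.3 spin 0.0
side clip [([0.5491, 0.4071, 0.0918], 0.81)]Traceback (most recent call last):
  File "<stdin>", line 7, in <module>
ValueError: it knows: cell, clip, clip_grip, cup, edge, jar, stand, tall_bottle, tray, weight
```

View pics/s5.png

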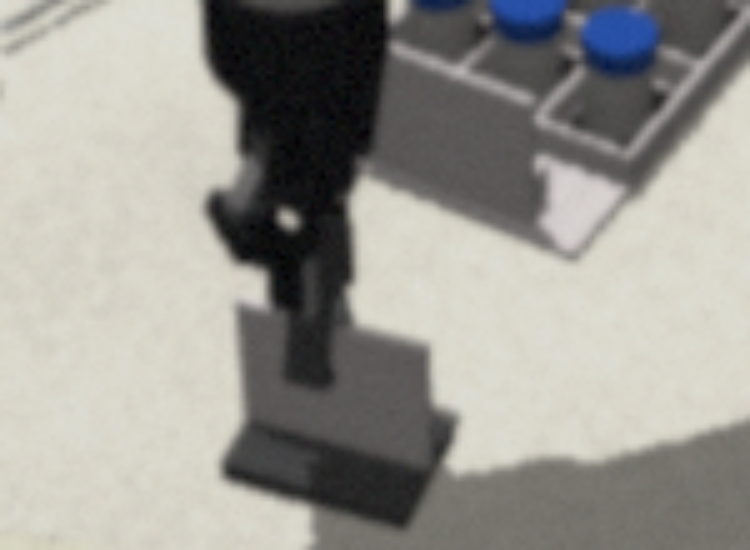

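The fingers have squeezed the handles to their stop (opening about 26 mm), and the lower jaw has swung off the plate at about (310,380). Now I'll lift.

Call:
send_rows(
  deltas="0 0 -0.005 0; 0 0 -0.015 0; 0 0 -0.03 0; 0 0 -0.05 0; 0 0 -0.08 0",
)

```text
t: 18.75
eef_pos: [0.5468, 0.4033, 0.1897]
tool_rot: [0.001, 1.0, 0.021, -0.001]
contact_force: [0.2, 0.3, -0.5]
gripper_width: 0.309
grasp_force: 34.9
```

Call:
send_rows(
  deltas="0 0.03 0 2.5; -0.003 0.07 0 5; -0.006 0.1 0 7.5; -0.01 0.13 0 10.6; -0.01 0.13 0 10.6",
)

```text
t: 19.25
eef_pos: [0.544, 0.268, 0.1905]
tool_rot: [0.002, 0.997, -0.075, 0.0]
contact_force: [0.1, -0.2, -0.8]
gripper_width: 0.308
grasp_force: 34.9
```

```bash
python3 - <<'E'
from h import *
go(.5725,.2268,.190,-8.25); o=bot.get_obs(); print(o["gripper_width"],o["grasp_force"])
ps=bot.read_camera("side"); pt=bot.read_camera("top")
for n,q in(("side",ps),("top",pt)):
  for k in("clip","clip_grip"): print(n,k,[(np.round(r["xyz"],4).tolist(),round(r["confidence"],2)) for r in bot.landmark_of(q,k)[:1]])
cv2.imwrite("pics/s6.png",cv2.resize(ps["img"][195:305,230:380,::-1],(750,550)))
E
```

```text
t 19.25 at [0.544  0.268  0.1905] -8.59 -> x 34.3 y 36.5 z 0.5 spin -0.3
0.30794733804545354 34.907103180885315
side clip [([0.5437, 0.2658, 0.166], 0.85)]
side clip_grip [([0.5427, 0.2738, 0.1991], 0.56)]
top clip []
top clip_grip [([0.6108, 0.1304, 0.003], 0.43)]
```

View pics/s6.png

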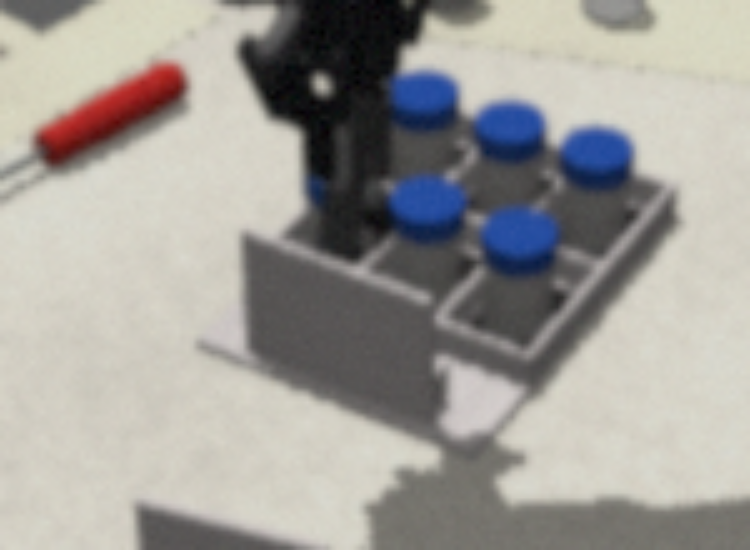

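The clip is held upright, with its jaws at about (340,240) in the crop, clear of the plate. Next I'll go above the middle of the tray plate.

Call:
send_rows(
  deltas="0.015 0.015 0 0; 0.034 0.036 0 -0.3; 0.034 0.036 0 -0.3; 0.034 0.036 0 -0.3; 0.034 0.036 0 -0.3",
)

```text
t: 20.05
eef_pos: [0.571, 0.2348, 0.1894]
tool_rot: [-0.0, 0.998, -0.068, -0.0]
contact_force: [0.7, 0.2, -0.1]
gripper_width: 0.308
grasp_force: 34.9
```

```bash
python3 - <<'E'
from h import *
go(.5722,.2266,.115,-8.25)
q=bot.read_camera("side"); print([(np.round(r["xyz"],4).tolist(),round(r["confidence"],2)) for r in bot.landmark_of(q,"clip")[:1]])
E
```

```text
t 20.05 at [0.571  0.2348 0.1894] -7.75 -> x 2.3 y 8.0 z 74.4 spin 0.5
[([0.5705, 0.2344, 0.1672], 0.74)]
```

Call:
send_rows(
  deltas="0.002 0.008 0 0.5; 0.002 0.008 0 0.5; 0.002 0.008 0 0.5; 0.002 0.008 0.01 0.5; 0.002 0.008 0.02 0.5",
)

```text
t: 20.65
eef_pos: [0.5725, 0.2252, 0.1689]
tool_rot: [-0.0, 0.997, -0.073, 0.0]
contact_force: [-0.0, 0.8, -1.1]
gripper_width: 0.313
grasp_force: 34.9
```

Call:
send_rows(
  deltas="0 0 0 0; 0 0 0 0",
)

```text
t: 20.85
eef_pos: [0.5721, 0.225, 0.1687]
tool_rot: [0.0, 0.997, -0.073, -0.001]
contact_force: [0.5, 0.3, -0.2]
gripper_width: 0.309
grasp_force: 34.9
```

```bash
python3 - <<'E'
from h import *
go(.5722,.2266,.115,-8.25)
E
```

```text
t 20.85 at [0.5721 0.225  0.1687] -8.35 -> x -0.2 y -1.6 z 53.7 spin -0.1
```

Call:
send_rows(
  deltas="0 -0.0015 0 0; 0 -0.0015 0.01 0; 0 -0.0015 0.02 0; 0 -0.0015 0.03 0; 0 -0.0015 0.038 0",
)

```text
t: 21.35
eef_pos: [0.5723, 0.2262, 0.1301]
tool_rot: [0.0, 0.997, -0.073, -0.001]
contact_force: [-0.3, 0.1, -1.0]
gripper_width: 0.316
grasp_force: 34.9
```

Call:
send_rows(
  deltas="0 0 0.004 0; 0 0 0.008 0; 0 0 0.012 0; 0 0 0.014 0; 0 0 0.014 0",
)

```text
t: 21.85
eef_pos: [0.5727, 0.2265, 0.1174]
tool_rot: [0.0, 0.997, -0.073, -0.0]
contact_force: [-0.8, 0.5, 0.5]
gripper_width: 0.308
grasp_force: 34.9
```

```bash
python3 - <<'E'
from h import *
go(.5722,.2266,.111,-8.25)
q=bot.read_camera("side"); print([(np.round(r["xyz"],4).tolist(),round(r["confidence"],2)) for r in bot.landmark_of(q,"clip")[:1]])
E
```

```text
t 21.85 at [0.5727 0.2265 0.1174] -8.36 -> x -0.5 y -0.0 z 6.4 spin -0.1
[([0.5748, 0.2283, 0.0976], 0.62)]
```

Call:
send_rows(
  deltas="0 0 0.001 0; 0 0 0.002 0; 0 0 0.003 0; 0 0 0.004 0; 0 0 0.004 0",
)

```text
t: 22.45
eef_pos: [0.5727, 0.2265, 0.1133]
tool_rot: [0.0, 0.997, -0.073, -0.0]
contact_force: [0.6, 0.6, 0.1]
gripper_width: 0.309
grasp_force: 34.9
```

Call:
send_rows(
  deltas="0 0 0.0005 0; 0 0 0.001 0; 0 0 0.0015 0; 0 0 0.0015 0",
)

```text
t: 22.85
eef_pos: [0.5728, 0.2265, 0.1119]
tool_rot: [0.0, 0.997, -0.073, -0.0]
contact_force: [-0.0, 0.3, -0.4]
gripper_width: 0.314
grasp_force: 34.9
```

Call:
send_rows(
  deltas="0 0 0.0005 0; 0 0 0.001 0; 0 0 0.001 0; 0 0 0.001 0",
)

```text
t: 23.25
eef_pos: [0.5728, 0.2265, 0.1113]
tool_rot: [-0.0, 0.997, -0.073, 0.0]
contact_force: [-1.2, -1.5, 3.6]
gripper_width: 0.318
grasp_force: 35.5
```

Call:
send_rows(
  deltas="0 0 0.0005 0; 0 0 0.001 0; 0 0 0.001 0; 0 0 0.001 0",
)

```text
t: 23.65
eef_pos: [0.5729, 0.2266, 0.1112]
tool_rot: [-0.0, 0.997, -0.073, 0.0]
contact_force: [-3.8, -1.2, 10.6]
gripper_width: 0.316
grasp_force: 36.5
```

Call:
send_rows(
  deltas="0 0 -0.001 0; 0 0 -0.001 0; 0 0 -0.001 0; 0 0 -0.001 0; 0 0 -0.001 0",
  claw=0.5,
)

```text
t: 24.15
eef_pos: [0.5727, 0.2265, 0.1107]
tool_rot: [0.0, 0.997, -0.073, -0.0]
contact_force: [0.2, 0.7, -0.1]
gripper_width: 0.496
grasp_force: 3.7
```

Call:
send_rows(
  deltas="0 0 0 0; 0 0 0 0; 0 0 0 0; 0 0 0 0",
  claw=0.95,
)

```text
t: 24.55
eef_pos: [0.5729, 0.2265, 0.1111]
tool_rot: [-0.0, 0.997, -0.073, 0.0]
contact_force: [-0.2, 0.4, -0.4]
gripper_width: 0.946
grasp_force: 0.0
```

Call:
send_rows(
  deltas="0 0 -0.01 0; 0 0 -0.03 0; 0 0 -0.07 0; 0 0 -0.11 0; 0 0 -0.15 0",
)

```text
t: 25.05
eef_pos: [0.5726, 0.2265, 0.2634]
tool_rot: [-0.0, 0.997, -0.073, 0.0]
contact_force: [0.4, 0.2, -1.0]
gripper_width: 0.951
grasp_force: 0.0
```

Call:
send_rows(
  deltas="-0.03 0.04 0 0; -0.05 0.08 0 0; -0.06 0.12 0 0; -0.06 0.16 0 0; -0.06 0.2 0 0",
)

```text
t: 25.55
eef_pos: [0.4837, 0.0361, 0.2621]
tool_rot: [-0.0, 0.997, -0.073, 0.001]
contact_force: [0.7, -0.9, -0.2]
gripper_width: 0.953
grasp_force: 0.0
```

```bash
python3 - <<'E'
from h import *
p=bot.read_camera("side"); t=bot.read_camera("top"); print(bot.get_obs()["t"])
for n,q in(("side",p),("top",t)):
  for k in("clip","clip_grip","edge"): print(n,k,[(np.round(r["xyz"],4).tolist(),round(r["confidence"],2)) for r in bot.landmark_of(q,k)[:1]])
w=cloud(t); z=w[...,2]; m=(z>.095)&(z<.15)&(w[...,0]>.52)&(w[...,0]<.62)&(w[...,1]>.18)&(w[...,1]<.27)
print("clip pts",np.round(w[m].min(0),4),np.round(w[m].max(0),4),cv2.minAreaRect((w[m][:,:2]*1e3).astype(np.float32)))
a=cv2.resize(p["img"][195:305,240:360,::-1],(480,440)); b=cv2.resize(t["img"][150:250,225:335,::-1],(310,280))
im=np.zeros((440,790,3),np.uint8); im[:,:480]=a; im[:280,480:]=b
cv2.imwrite("pics/s7.png",im)
E
```

```text
25.65
side clip [([0.5728, 0.2248, 0.0968], 0.81)]
side clip_grip [([0.5729, 0.2309, 0.1293], 0.7)]
side edge [([0.5715, 0.2275, 0.0883], 0.59)]
top clip [([0.5687, 0.2259, 0.1018], 0.83)]
top clip_grip [([0.5687, 0.2206, 0.1254], 0.77)]
top edge [([0.5735, 0.2243, 0.0844], 0.9)]
clip pts [0.5577 0.1999 0.0963] [0.5876 0.2511 0.1396] ((572.5999755859375, 225.73426818847656), (49.049293518066406, 26.349699020385742), 81.03709411621094)
```

View pics/s7.png

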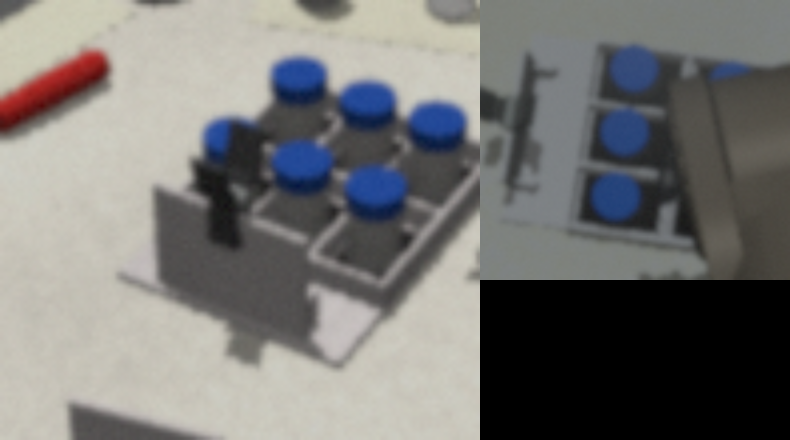

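Both jars stand in their cells, and the clip is upright and square on the plate at about (220,200) in the crop. It looks 3 to 4 mm higher than it sat on the stand, because the pads draw back as they open and dragged it up. I'll regrip it and move down while opening.

Call:
send_rows(
  deltas="0.03 -0.05 0 0; 0.05 -0.1 0 0; 0.06 -0.15 0 0; 0.06 -0.2 0 0; 0.06 -0.2 0 0",
  claw=1,
)

```text
t: 26.45
eef_pos: [0.5717, 0.2353, 0.2605]
tool_rot: [-0.002, 0.998, -0.068, -0.001]
contact_force: [-0.9, 0.4, -0.4]
gripper_width: 0.999
grasp_force: 0.0
```

Call:
send_rows(
  deltas="0 0 0 0; 0 0 0.04 0; 0 0 0.08 0; 0 0 0.11 0; 0 0 0.11 0",
)

```text
t: 26.95
eef_pos: [0.5698, 0.2234, 0.1467]
tool_rot: [0.003, 0.997, -0.073, -0.004]
contact_force: [0.3, 0.4, -0.8]
gripper_width: 1.0
grasp_force: 0.0
```

```bash
python3 - <<'E'
from h import *
go(.5727,.2262,.115,-8.35)
E
```

```text
t 26.95 at [0.5698 0.2234 0.1467] -8.43 -> x 2.4 y -3.2 z 31.7 spin -0.1
```

Call:
send_rows(
  deltas="0 0 0.01 0; 0 0 0.02 0; 0 0 0.03 0; 0 0 0.036 0; 0 0 0.036 0",
)

```text
t: 27.45
eef_pos: [0.5723, 0.2263, 0.1143]
tool_rot: [0.0, 0.997, -0.073, -0.001]
contact_force: [-0.6, 0.4, 0.4]
gripper_width: 1.001
grasp_force: 0.0
```

Call:
send_rows(
  deltas="0 0 0 0; 0 0 0 0; 0 0 0 0; 0 0 0 0; 0 0 0 0",
  claw=0.2,
  force=25,
)

```text
t: 27.95
eef_pos: [0.5733, 0.2272, 0.1158]
tool_rot: [-0.001, 0.997, -0.073, 0.001]
contact_force: [-0.2, -0.8, 3.3]
gripper_width: 0.314
grasp_force: 26.6
```

```bash
python3 - <<'E'
from h import *
go(.5727,.2265,.111,-8.35); print(bot.get_obs()["contact_force"])
q=bot.read_camera("side"); print([(np.round(r["xyz"],4).tolist(),round(r["confidence"],2)) for r in bot.landmark_of(q,"clip")[:1]])
E
```

```text
t 27.95 at [0.5733 0.2272 0.1158] -8.35 -> x -0.5 y 0.8 z 4.8 spin 0.0
[-0.23480551 -0.81766878  3.25505952]
[([0.5725, 0.2238, 0.086], 0.6)]
```

Call:
send_rows(
  deltas="0 0 0.0005 0; 0 0 0.001 0",
  claw=0.37,
)

```text
t: 28.25
eef_pos: [0.573, 0.2266, 0.1144]
tool_rot: [-0.0, 0.997, -0.073, 0.0]
contact_force: [-0.9, -0.0, 7.9]
gripper_width: 0.37
grasp_force: 6.4
```

Call:
send_rows(
  deltas="0 0 0.0005 0; 0 0 0.001 0",
  claw=0.42,
)

```text
t: 28.45
eef_pos: [0.5728, 0.2263, 0.1131]
tool_rot: [0.0, 0.997, -0.073, 0.0]
contact_force: [-1.4, -0.9, 6.0]
gripper_width: 0.423
grasp_force: 5.9
```

Call:
send_rows(
  deltas="0 0 0.0007 0; 0 0 0.0014 0",
  claw=0.47,
)

```text
t: 28.65
eef_pos: [0.5727, 0.2263, 0.1115]
tool_rot: [0.0, 0.997, -0.073, -0.0]
contact_force: [0.1, -0.7, 6.9]
gripper_width: 0.469
grasp_force: 5.7
```

Call:
send_rows(
  deltas="0 0 0.0007 0; 0 0 0.0014 0",
  claw=0.52,
)

```text
t: 28.85
eef_pos: [0.5725, 0.2264, 0.1098]
tool_rot: [0.0, 0.997, -0.073, -0.0]
contact_force: [-1.0, -0.9, 4.3]
gripper_width: 0.521
grasp_force: 4.9
```

Call:
send_rows(
  deltas="0 0 0.0008 0; 0 0 0.0015 0",
  claw=0.56,
)

```text
t: 29.05
eef_pos: [0.5726, 0.2267, 0.1084]
tool_rot: [-0.0, 0.997, -0.073, -0.0]
contact_force: [0.5, 0.8, 0.5]
gripper_width: 0.559
grasp_force: 3.3
```

Call:
send_rows(
  deltas="0 0 0.0007 0; 0 0 0.0012 0",
  claw=0.6,
)

```text
t: 29.25
eef_pos: [0.5727, 0.2264, 0.1073]
tool_rot: [0.0, 0.997, -0.073, -0.0]
contact_force: [0.4, 0.3, 0.0]
gripper_width: 0.598
grasp_force: 0.0
```

Call:
send_rows(
  deltas="0 0 0 0; 0 0 0 0; 0 0 0 0; 0 0 0 0",
  claw=1,
)

```text
t: 29.65
eef_pos: [0.5728, 0.2265, 0.1075]
tool_rot: [0.0, 0.997, -0.073, 0.0]
contact_force: [1.1, 0.3, -0.3]
gripper_width: 0.997
grasp_force: 0.0
```

Call:
send_rows(
  deltas="0 0 -0.01 0; 0 0 -0.03 0; 0 0 -0.07 0; 0 0 -0.11 0; 0 0 -0.15 0",
)

```text
t: 30.15
eef_pos: [0.5726, 0.2265, 0.2599]
tool_rot: [-0.0, 0.997, -0.073, 0.0]
contact_force: [0.8, 1.2, -0.3]
gripper_width: 1.001
grasp_force: 0.0
```

Call:
send_rows(
  deltas="-0.03 0.04 0 0; -0.05 0.08 0 0; -0.06 0.12 0 0; -0.06 0.16 0 0; -0.06 0.2 0 0",
)

```text
t: 30.65
eef_pos: [0.4837, 0.0361, 0.2586]
tool_rot: [-0.0, 0.997, -0.073, 0.001]
contact_force: [-0.1, -0.7, -0.0]
gripper_width: 0.999
grasp_force: 0.0
```

```bash
python3 - <<'E'
from h import *
p=bot.read_camera("side"); t=bot.read_camera("top"); print(bot.get_obs()["t"])
for n,q in(("side",p),("top",t)):
  for k in("clip","clip_grip","edge"): print(n,k,[(np.round(r["xyz"],4).tolist(),round(r["confidence"],2)) for r in bot.landmark_of(q,k)[:1]])
w=cloud(t); z=w[...,2]; m=(z>.095)&(z<.15)&(w[...,0]>.52)&(w[...,0]<.62)&(w[...,1]>.18)&(w[...,1]<.27)
q=w[m]; print("clip pts",np.round(q.min(0),4),np.round(q.max(0),4),cv2.minAreaRect((q[:,:2]*1e3).astype(np.float32)))
q=q[q[:,2]>.124]
for s in(q[q[:,1]<.226],q[q[:,1]>.226]): print(len(s),np.round(s.mean(0),4))
print(np.round([(r["xyz"]) for r in bot.landmark_of(p,"jar_a")],3).tolist())
a=cv2.resize(p["img"][195:305,240:360,::-1],(480,440)); b=cv2.resize(p["img"][140:230,290:410,::-1],(310,233))
im=np.zeros((440,790,3),np.uint8); im[:,:480]=a; im[:233,480:]=b
cv2.imwrite("pics/s8.png",im)
E
```

```text
30.75
side clip [([0.5712, 0.228, 0.0917], 0.67)]
side clip_grip [([0.6592, -0.2385, 0.0017], 0.6)]
side edge []
top clip [([0.57, 0.2265, 0.0938], 0.54)]
top clip_grip [([0.5677, 0.2246, 0.118], 0.66)]
top edge [([0.5708, 0.2244, 0.0846], 0.57)]
clip pts [0.5571 0.2004 0.095 ] [0.5861 0.2508 0.1346] ((571.9873046875, 226.07577514648438), (49.159278869628906, 25.7161865234375), 83.06753540039062)
23 [0.5688 0.2045 0.1277]
30 [0.5748 0.2474 0.1286]
[[0.491, 0.06, 0.008], [0.554, 0.14, 0.006], [0.658, -0.13, -0.004], [0.614, 0.127, 0.005], [0.598, 0.05, 0.007], [0.544, 0.059, 0.006], [0.506, 0.145, 0.004]]
```

View pics/s8.png

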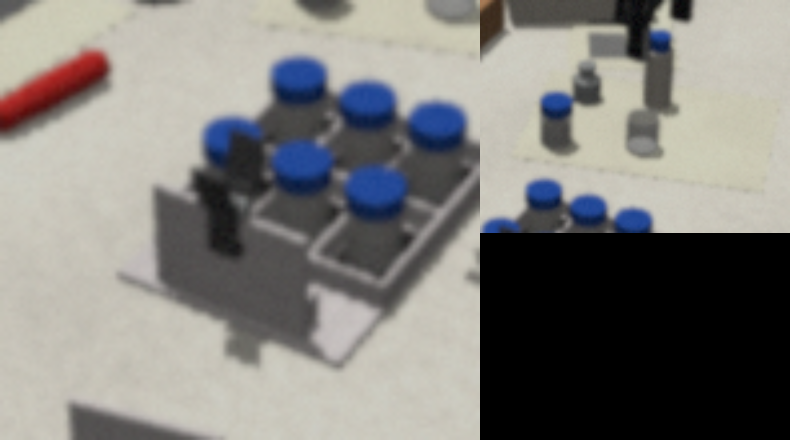

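The clip is now about 5 mm lower, square and upright on the plate at about (220,215). All six cells are filled, and the left-over jar and the other things on the sheet are where they were.

```bash
python3 -c "
from station import bot
print(bot.hand_in())"
```

```text
the job is handed in; nothing more can be done
None
```

I've handed the job in at about 31 s: two spare jars stand upright in the empty cells (0 and 1), and the clip grips the tray's end plate squarely, pushed well down. The first release dragged the clip up a few millimetres, so I regripped it and pushed it back down; no verdict came back.

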